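# Roll a steel column into its V cradle and butt it against the stop

### The arm

A 6-joint arm with a two-finger parallel gripper is mounted at the origin on the work surface. World frame = base frame: x ahead of the robot, y to its left, z up, the work surface at z = 0. Lengths are in mm, angles in degrees, forces in N, time in s.
With the tool pointing down it reaches from about 300 to 850 mm from the base axis. Payload 4.2 kg.
Tool frame: the origin (TCP) lies at the very end of the fingers, on their centre line; the grasp point (between the pads) lies 19 mm behind it; z points along the fingers, y is the line along which they close (so a half turn about z gives the same grasp; the last joint's range is limited). The gripper opens to 91 mm and grips with 3 to 60 N. Pads are 32 mm wide; open, the fingers measure 118 mm over their backs; the gripper's body (76 mm by 178 mm) begins 60 mm behind the grasp point.
Start: joints at [-68.411, 18.312, 89.639, -0, 72.044, -1.146], TCP at [222.224, -530.339, 213.976] pointing down, gripper open.
Joint ranges: [-177.97, 177.97], [-48.28, 115.42], [12.27, 149.76], [-77.06, 257.06], [2.81, 150.46], [-146.56, 146.56]. Speed limits (degrees/s): [147.25, 147.25, 180, 180, 180, 180].

### API

Orientations are given as [roll, pitch, yaw] about the fixed x, y, z axes, in that order (R = Rz(yaw) Ry(pitch) Rx(roll)).
In Python, from workcell import * gives the robot as it stands.
- The arm moves only by the tool move_arm, never from a script. Its argument "motion" is a list of rows, each a list of 3 entries, a list of its own where there are three numbers: the finger opening in mm, from 0 to 91.2, then the shift along the world's x, y, z in units of 25 mm (1.0 is 25 mm), then the turn, a rotation vector about the world's x, y, z in units of 4 degrees (1.0 is 4 degrees). In form: [[grip, [x, y, z], [ax, ay, az]], ...]. A call has 1 to 20 rows; each row shifts and turns the commanded pose from where the row before left it; what a row does not reach is not made up. A row lasts 1/12 s, in which the tool goes at most 41.7 mm and 7.16 degrees, less where a joint would pass 70% of its speed; a pose out of reach is approached as far as the arm can. A call with a number of a shift or a turn outside -1 to 1 is refused whole. A call with a gripper value outside its range is refused whole. The fingers move at their own pace and stop on an object; "grip_force" is the grip in N (left out, the last holds). Time passes only in rows, so rows that do not move let the fingers close. It gives the time, the measured TCP pose, the force, the opening and the grip force at its end, in the units of the state.
- state(): the state, without advancing time (a new reading comes with each control period).
- grab_frame(name): name is "side" or "top" or "wrist"; returns the picture (480x640x3 uint8, blue, green, red); there is no depth.
- camera_info(name): a dict with "fx", "fy", "cx", "cy" (pixels), "rvec" (rotation vector, rad) and "tvec" (3), from world to camera coordinates, as OpenCV has them. Camera axes: x right, y down, z forward; pixel columns grow to the right and rows downward; lengths in mm; the calibration is good to about 2 mm. A picture is of the moment at which its call begins: read the wrist's pose just before it. camera_info takes no time and is no camera call; for the wrist camera it gives the pose at the moment of the call.
- job_done(): hands the job in; it is judged then, once.
The state is a dict: "time_s": time; "qpos": joint angles; "qvel": joint speeds; "effort": joint torques, N m; "ee_pos": TCP position; "ee_rot": TCP orientation; "force": force on the tool from outside, world axes, zero at the start; "torque": the same for the moment, N m; "gripper_width": finger opening in mm; "gripper_force": force on a finger pad.
Only numpy, scipy, OpenCV 4.12 (cv2) and the standard library are available. Lean on these libraries where they do the work, as an engineer would, in place of code of your own. Each camera call takes 0.05 s, during which the arm holds its last target. There are 200 camera calls.

### The job

Pushing with the fingers, gently roll the steel column along the bench, up the sloping front of the white cradle and over its lip so that it drops into the V, without shoving it fast and without picking it up or carrying it. Then push on its free end to slide it lengthwise along the V until its other end touches the blue stop plate, and leave it lying there. Leave the bottle, the jar and the yellow box as they are.

Things in the scene. Friction and masses are not known exactly. Their poses are not given: they have to be found in the camera images.
- column: Loose polished (slippery) steel column on the bench: tube of diameter 34 mm, 170 mm long, plus at each end a brass fitting of diameter 24 mm, 15 mm long; 200 mm over all, 0.4 to 0.65 kg, rolls freely. Origin at its centre, on its axis; its y axis runs along the tube (x and z turn as it rolls). It starts in front of the cradle's slope, within 10 degrees of parallel to the V, 20 to 45 mm short of the stop along y.
- cradle: White V cradle fixed to the bench, y from -90 to +90 mm. Origin on the bench below the V's bottom line; y along the V, z up, +x from the low sloping front to the back wall. Its top across x (x, z in mm): slope from (-71, 0) up at 14 degrees to the lip (-16, 13.5), V down to (0, 2), back wall up to (27, 40); it ends at x = 48. Sliding the seated column along the V takes about 1 to 4 N.
- lip (a point): Middle of the cradle's lip, the top edge between its sloping front and the V, 13.5 mm above the bench. The column drops into the V once its centre is past this line.
- stop_face (a point): Point on the blue stop plate where the column's +y end fitting comes to touch, at the cradle's y = +90 mm. The plate is 12 mm thick, 52 mm high, x from -30 to +48 mm of the cradle. The cradle's other (-y) end is open.
- seat (a point): Where the column's centre is when it lies in the V and touches the stop: at x = -4, y = -10, z = 26 mm of the cradle, axes as the cradle's. The free end is then at y = -110 mm, 20 mm beyond the cradle's -y edge.
- bottle: Bystander: clear bottle with a blue cap, diameter 64 mm, 130 mm high, standing; origin at the centre of its underside.
- jar: Bystander: white jar with a red lid, diameter 66 mm, 85 mm high, standing; origin at the centre of its underside.
- tipbox: Bystander: yellow box with a clear lid, 82 x 117 x 65 mm high (x, y, z), behind the cradle; origin at the centre of its underside.
Mind the look-alikes: they are no part of the job. Leave any brown or red look-alike of the column alone.

How it is judged:
By the outcome, as a careful person would: the job done as asked, in the order asked, and still so for the second after the job is handed in, with the robot touching nothing.
It also fails if it takes over 51 s, if anything falls off the work surface, if the arm or the gripper's body presses on something with over 40 N, if the wrist force passes 120 N, or if a joint passes its speed limit or range.

## Working session

There is one attempt and no reset: what is moved stays moved. The work goes in short steps, Python scripts to look and compute and a tool call to move; the robot and the scene stay as the last step left them, time stands still between calls to the robot, and variables do not carry over. Pictures are saved under pics/ and viewed, at most 10 in all, crops included, and the job is handed in when it is done.

Besides the shell and the picture viewer there is one more tool, called by a JSON object that holds its "name" and its "arguments". move_arm: Moves the arm, as the interface text tells. Shifts and turns lie within -1 to 1; 1 stands for 25 mm of shift or 4 degrees of turn. Its arguments: {"type":"object","properties":{"motion":{"type":"array","items":{"type":"array"}},"grip_force":{"type":"number"}},"required":["motion"]}

```bash
mkdir -p pics; ls
cat > h.py <<'E'
from workcell import *
import numpy as np, cv2
def cam(n):
    c=camera_info(n); R,_=cv2.Rodrigues(np.array(c["rvec"],float)); t=np.array(c["tvec"],float).ravel()
    K=np.array([[c["fx"],0,c["cx"]],[0,c["fy"],c["cy"]],[0,0,1]]); return K,R,t
def ray(C,u,v,z):
    K,R,t=C; d=R.T@np.linalg.inv(K)@np.array([u,v,1.]); o=-R.T@t
    return o+d*(z-o[2])/d[2]
def proj(C,p):
    K,R,t=C; q=K@(R@np.asarray(p,float)+t); return q[:2]/q[2]
E
python3 - <<'E'
from h import *
a=grab_frame("top"); cv2.imwrite("pics/top0.png",a)
b=grab_frame("side"); cv2.imwrite("pics/side0.png",b)
for n in("top","side"):
    C=cam(n); print(n,C[0].diagonal(),-C[1].T@C[2],C[1][2])
print(state())
E
```

```text
pics
top [499.69336631 499.69336631   1.        ] [458.86266707 -12.65651456 993.74261068] [ 0.08380654 -0.00296411 -0.99647764]
side [526.86164379 526.86164379   1.        ] [ 58.0271437  456.04862251 791.03562809] [ 0.48986034 -0.44031076 -0.75243823]
{'time_s': 0.1, 'qpos': array([-6.84112186e+01,  1.83481137e+01,  8.96985210e+01, -1.98462829e-03,
        7.20433654e+01, -1.14626353e+00]), 'qvel': array([-0.00966156, -0.0425108 , -0.16585927,  0.06604981, -0.1530225 ,
        0.00978015]), 'effort': array([ 1.15902360e-03, -4.13331628e+01, -2.32510239e+01,  7.29664508e-02,
        4.21174883e-02, -5.74164801e-05]), 'ee_pos': array([ 222.04535379, -529.91870421,  213.20905396]), 'ee_rot': array([-1.79909980e+02,  8.61878788e-05,  2.27356584e+01]), 'force': array([ 0.90570591, -0.71379581, -0.22396904]), 'torque': array([-0.04483419, -0.05427033,  0.0176168 ]), 'gripper_force': 0.0, 'gripper_width': 91.05436855363213}
```

View pics/top0.png

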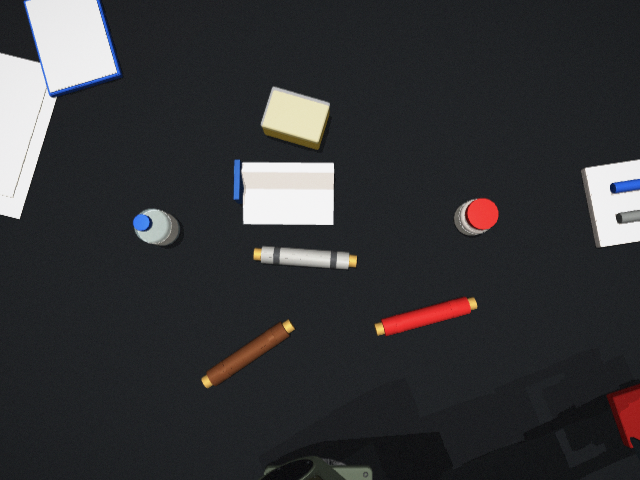

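View pics/side0.png

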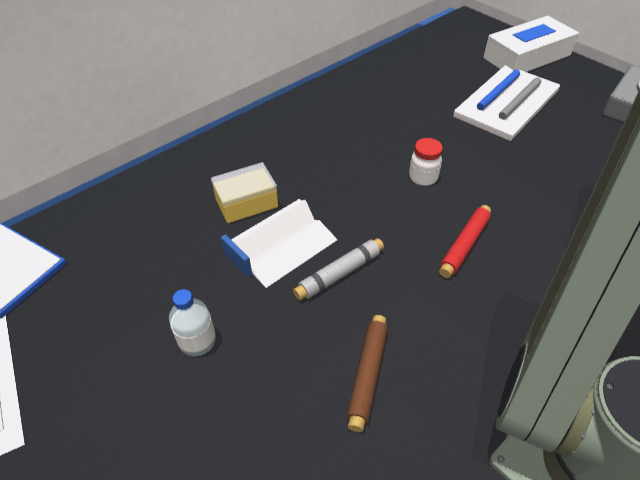

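The top view shows three candidates: the grey steel column at (305,258), a brown look-alike at (248,354) and a red look-alike at (427,316). By the description I choose the grey one. The cradle lies at about (288,194) with the blue stop at (237,180). World +x is up in the image and +y is left.

Run:
```python
from h import *
a=cv2.imread("pics/top0.png"); C=cam("top"); hsv=cv2.cvtColor(a,cv2.COLOR_BGR2HSV)
sub=np.zeros(a.shape[:2],np.uint8)
# brass tips
m=cv2.inRange(hsv,(15,90,120),(35,255,255)); s=sub.copy(); s[235:280,245:365]=255
n,l,st,ce=cv2.connectedComponentsWithStats(m&s)
for i in range(1,n):
    if st[i,4]>20: print("brass",st[i],ce[i],ray(C,*ce[i],17))
g=cv2.inRange(hsv,(0,0,70),(179,70,255)); s=sub.copy(); s[235:280,245:365]=255
c=max(cv2.findContours(g&s,0,2)[0],key=cv2.contourArea); r=cv2.minAreaRect(c); print("tube",r); bp=cv2.boxPoints(r); print(ray(C,*r[0],17),[ray(C,*p,17)[:2].round(1) for p in bp])
s=sub.copy(); s[155:232,240:342]=255
c=max(cv2.findContours(g&s,0,2)[0],key=cv2.contourArea); print("cradle",cv2.boundingRect(c)); 
ap=cv2.approxPolyDP(c,2.5,True)[:,0]; print(ap.tolist())
for p in ap: print(p,ray(C,*p,0)[:2].round(1),ray(C,*p,40)[:2].round(1))
m=cv2.inRange(hsv,(100,100,60),(125,255,255)); s=sub.copy(); s[150:210,225:250]=255
c=max(cv2.findContours(m&s,0,2)[0],key=cv2.contourArea); r=cv2.minAreaRect(c); print("stop",r,[ray(C,*p,52)[:2].round(1) for p in cv2.boxPoints(r)])
cr=cv2.resize(a[150:280,225:365],None,fx=5,fy=4.6,interpolation=cv2.INTER_CUBIC); cv2.imwrite("pics/crop0.png",cr)
```

```text
brass [253 248   9  12  82] [256.87804878 253.93902439] [508.52799199 118.57484344  17.        ]
brass [349 255   8  12  88] [352.32954545 260.53409091] [495.25162549 -68.00847707  17.        ]
tube ((304.6370849609375, 257.0812072753906), (88.06135559082031, 17.313032150268555), 4.085616588592529)
[502.19151143  25.19179743  17.        ] [array([491.6, 112.1]), array([525.4, 110. ]), array([512.8, -61.9]), array([479. , -59.3])]
cradle (241, 162, 94, 63)
[[242, 162], [243, 224], [333, 224], [333, 162]]
[242 162] [695.3 152.6] [685.8 146. ]
[243 224] [569.3 149.2] [564.9 142.6]
[333 224] [569.  -30.8] [564.6 -30.1]
[333 162] [695.1 -31.2] [685.6 -30.5]
stop ((236.0, 179.0), (40.0, 6.0), 90.0) [array([688.8, 161.3]), array([688.8, 149.8]), array([611.4, 148.9]), array([611.4, 160.3])]
```

View pics/crop0.png

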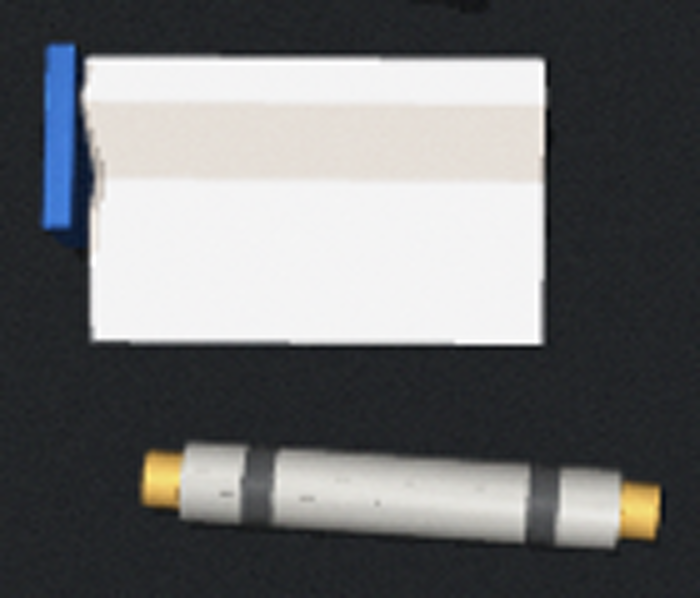

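The crop confirms the choice: a grey tube with dark bands and brass ends, in front of the white cradle. The measured values are:

| Item | Value |
|---|---|
| Cradle origin | ≈ (640, 59), yaw ≈ 0 |
| Stop face | y ≈ 149 |
| Column centre | (502, 25) |
| Column +y end | leads in +x by 4.1° |

The measured brass spacing and cradle size match the given dimensions.

My plan is to set the open fingers side by side behind the column, at yaw -4°. I'll push it in +x while turning the yaw to 0.

{"name": "move_arm", "arguments": {"motion": [[91,[0.2,0.45,-0.1],[0,0,-0.3]],[91,[0.38,0.9,-0.2],[0,0,-0.34]],[91,[0.38,0.9,-0.2],[0,0,-0.34]],[91,[0.38,0.9,-0.2],[0,0,-0.34]],[91,[0.38,0.9,-0.2],[0,0,-0.34]],[91,[0.38,0.9,-0.2],[0,0,-0.34]],[91,[0.38,0.9,-0.2],[0,0,-0.34]],[91,[0.38,0.9,-0.2],[0,0,-0.34]],[91,[0.38,0.9,-0.2],[0,0,-0.34]],[91,[0.38,0.9,-0.2],[0,0,-0.34]],[91,[0.38,0.9,-0.2],[0,0,-0.34]],[91,[0.38,0.9,-0.2],[0,0,-0.34]],[91,[0.38,0.9,-0.2],[0,0,-0.34]],[91,[0.38,0.9,-0.2],[0,0,-0.34]],[91,[0.38,0.9,-0.2],[0,0,-0.34]],[91,[0.38,0.9,-0.2],[0,0,-0.34]],[91,[0.38,0.9,-0.2],[0,0,-0.34]],[91,[0.38,0.9,-0.2],[0,0,-0.34]],[91,[0.38,0.9,-0.2],[0,0,-0.34]],[91,[0.38,0.9,-0.2],[0,0,-0.3]]]}}

```text
time_s: 1.77
ee_pos: [407.8, -90.3, 116.1]
ee_rot: [180.0, 0.0, -4.2]
force: [1.0, -0.3, 0.8]
gripper_width: 91.0
gripper_force: 0.0
```

{"name": "move_arm", "arguments": {"motion": [[91,[0.2,0.5,-0.3],[0,0,0]],[91,[0.2,0.5,-0.4],[0,0,0]],[91,[0.2,0.5,-0.4],[0,0,0]],[91,[0.2,0.5,-0.4],[0,0,0]],[91,[0.2,0.5,-0.4],[0,0,0]],[91,[0.2,0.5,-0.4],[0,0,0]],[91,[0.2,0.5,-0.4],[0,0,0]],[91,[0.2,0.5,-0.4],[0,0,0]],[91,[0.2,0.5,-0.4],[0,0,0]],[91,[0.1,0.2,-0.3],[0,0,0]],[91,[0,0,-0.2],[0,0,0]],[91,[0,0,-0.2],[0,0,0]],[91,[0,0,0],[0,0,0]]]}}

```text
time_s: 2.85
ee_pos: [454.2, 25.4, 10.7]
ee_rot: [180.0, 0.1, -4.2]
force: [-0.4, -1.0, -0.3]
gripper_width: 91.1
gripper_force: 0.0
```

Run:
```python
from h import *
print(state()["ee_pos"],state()["force"])
a=grab_frame("top"); b=grab_frame("side")
cv2.imwrite("pics/both1.png",np.vstack([cv2.resize(a[140:290,210:380],(680,300)),cv2.resize(b[180:330,200:400],(680,300))]))
```

```text
[454.24030173  25.43412308  10.6776728 ] [-0.37959678 -1.03092553 -0.32243916]
```

View pics/both1.png

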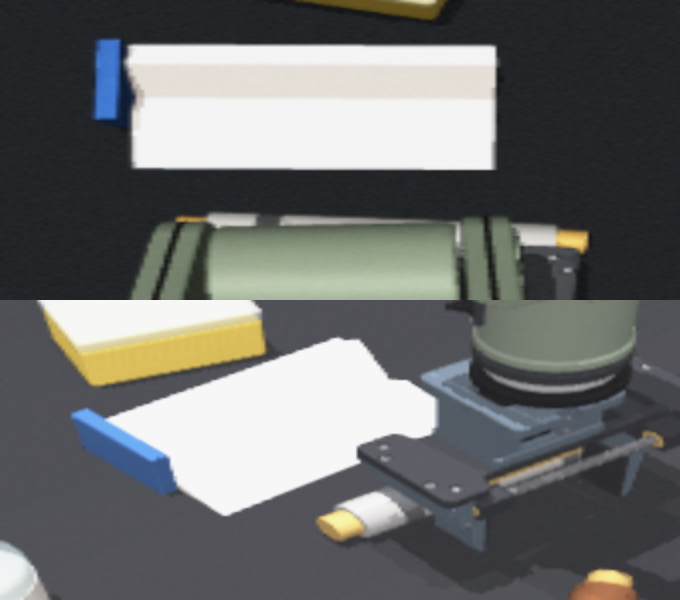

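The fingers stand behind the column, which is undisturbed: in the side view its +y brass end is at about (340,525) of the crop. I start the slow push.

{"name": "move_arm", "arguments": {"motion": [[91,[0.08,0,0],[0,0,0]],[91,[0.1,0,0],[0,0,0]],[91,[0.1,0,0],[0,0,0]],[91,[0.08,0,0],[0,0,0]],[91,[0.06,0,0],[0,0,0]],[91,[0.06,0,0],[0,0,0]],[91,[0.06,0,0],[0,0,0]],[91,[0.06,0,0],[0,0,0]],[91,[0.08,0,0],[0,0,0]],[91,[0.08,0,0],[0,0,0]],[91,[0.08,0,0],[0,0,0.1]],[91,[0.08,0,0],[0,0,0.1]],[91,[0.08,0,0],[0,0,0.1]],[91,[0.08,0,0],[0,0,0.1]],[91,[0.08,0,0],[0,0,0.1]],[91,[0.08,0,0],[0,0,0.1]],[91,[0.08,0,0],[0,0,0.1]],[91,[0.08,0,0],[0,0,0.1]],[91,[0.08,0,0],[0,0,0.1]],[91,[0.08,0,0],[0,0,0.1]]]}}

```text
time_s: 4.62
ee_pos: [494.4, 25.9, 11.5]
ee_rot: [180.0, 0.0, -0.1]
force: [0.1, -0.3, 1.3]
gripper_width: 90.9
gripper_force: 0.1
```

```bash
cat > look.py <<'E'
from h import *
import sys
s=state(); print(s["time_s"],s["ee_pos"].round(1),s["force"].round(1))
a=grab_frame("top"); b=grab_frame("side")
zc=float(sys.argv[2]) if len(sys.argv)>2 else 17
for n,im,r in(("top",a,(140,290,210,380)),("side",b,(180,330,200,420))):
    C=cam(n); m=cv2.inRange(cv2.cvtColor(im,cv2.COLOR_BGR2HSV),(15,110,120),(30,255,255))
    q=np.zeros_like(m); q[r[0]:r[1],r[2]:r[3]]=m[r[0]:r[1],r[2]:r[3]]
    k,l,st,ce=cv2.connectedComponentsWithStats(q)
    for i in range(1,k):
        if st[i,4]>15: print(n,st[i],ce[i].round(1),ray(C,*ce[i],zc).round(1)[:2])
cv2.imwrite(f"pics/{sys.argv[1]}.png",np.vstack([cv2.resize(a[140:290,210:380],(680,300)),cv2.resize(b[180:330,200:420],(680,300))]))
E
python3 look.py both2
```

```text
4.6167 [494.4  25.9  11.5] [ 0.1 -0.3  1.3]
top [354 239   4  12  42] [355.4 244.5] [526.6 -74.3]
side [ 213  187   65   36 1024] [247.8 206.2] [749.3  54.9]
side [283 276  13  12  70] [288.9 282.9] [537.5 117.8]
side [372 315  14   9  47] [379.4 318.7] [372.1  50.4]
```

{"name": "move_arm", "arguments": {"motion": [[91,[0.08,0,0],[0,0,0]],[91,[0.08,0,0],[0,0,0]],[91,[0.08,0,0],[0,0,0]],[91,[0.08,0,0],[0,0,0]],[91,[0.08,0,0],[0,0,0]],[91,[0.08,0,0],[0,0,0]],[91,[0.08,0,0],[0,0,0]],[91,[0.08,0,0],[0,0,0]],[91,[0.08,0,0],[0,0,0]],[91,[0.08,0,0],[0,0,0]],[91,[0.08,0,0],[0,0,0]],[91,[0.08,0,0],[0,0,0]],[91,[0.08,0,0],[0,0,0]],[91,[0.08,0,0],[0,0,0]],[91,[0.08,0,0],[0,0,0]],[91,[0.08,0,0],[0,0,0]],[91,[0.08,0,0],[0,0,0]],[91,[0.08,0,0],[0,0,0]],[91,[0.08,0,0],[0,0,0]],[91,[0.08,0,0],[0,0,0]]]}}

```text
time_s: 6.38
ee_pos: [533.6, 25.9, 11.4]
ee_rot: [180.0, 0.1, -0.1]
force: [-3.7, -0.0, 1.8]
gripper_width: 91.3
gripper_force: 1.9
```

```bash
python3 look.py both3
```

```text
6.3833 [533.6  25.9  11.4] [-3.7 -0.   1.8]
top [353 218   6  11  59] [355.8 222.8] [569.5 -75.3]
side [ 213  187   65   36 1020] [247.9 206.2] [749.2  54.8]
side [275 269  13  10  64] [280.5 273.6] [564.8 115.8]
side [372 315  14   9  46] [379.5 318.7] [372.1  50.3]
```

View pics/both3.png

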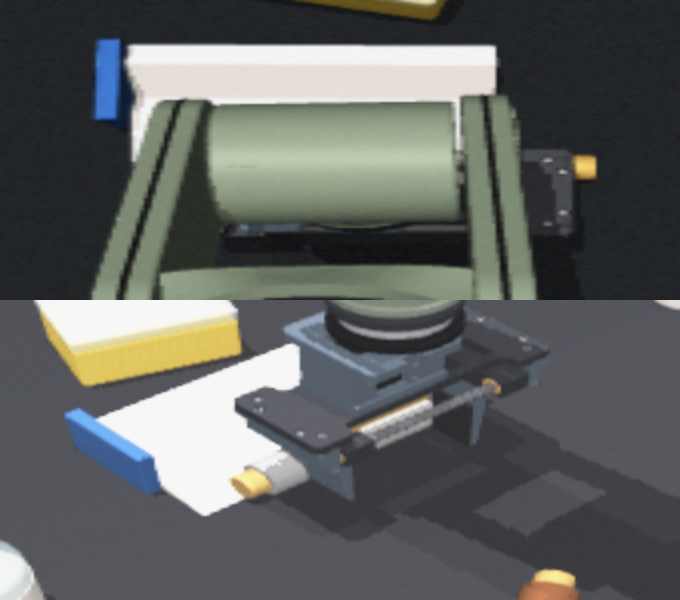

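The column lies at the foot of the slope and is parallel to the V: its brass ends are at x ≈ 567 on both sides. I continue up the slope, rising with it.

{"name": "move_arm", "arguments": {"motion": [[91,[0.08,0,0.015],[0,0,0]],[91,[0.08,0,0.015],[0,0,0]],[91,[0.08,0,0.015],[0,0,0]],[91,[0.08,0,0.015],[0,0,0]],[91,[0.08,0,0.015],[0,0,0]],[91,[0.08,0,0.015],[0,0,0]],[91,[0.08,0,0.015],[0,0,0]],[91,[0.08,0,0.015],[0,0,0]],[91,[0.08,0,0.015],[0,0,0]],[91,[0.08,0,0.015],[0,0,0]],[91,[0.08,0,0.015],[0,0,0]],[91,[0.08,0,0.015],[0,0,0]],[91,[0.08,0,0.015],[0,0,0]],[91,[0.08,0,0.015],[0,0,0]],[91,[0.08,0,0.015],[0,0,0]],[91,[0.08,0,0.015],[0,0,0]],[91,[0.08,0,0.015],[0,0,0]],[91,[0.08,0,0.015],[0,0,0]],[91,[0.08,0,0.015],[0,0,0]],[91,[0.08,0,0.015],[0,0,0]]]}}

```text
time_s: 8.15
ee_pos: [574.4, 25.9, 19.0]
ee_rot: [180.0, -0.0, -0.1]
force: [-3.6, -0.4, 1.2]
gripper_width: 91.0
gripper_force: 1.9
```

```bash
python3 look.py both4 26.5
```

```text
8.15 [574.4  25.9  19. ] [-3.6 -0.4  1.2]
top [354 197   5  11  53] [356.1 201.8] [609.6 -75.5]
side [213 187  65  36 998] [247.4 206.2] [741.5  60.3]
side [261 253  12   9  64] [266.5 257.2] [606.8 115. ]
side [372 315   9   6  21] [375.1 317.5] [375.   59.1]
side [379 317   7   7  21] [383.3 320.4] [361.5  52.9]
```

{"name": "move_arm", "arguments": {"motion": [[91,[0.06,0,0.01],[0,0,0]],[91,[0.06,0,0.01],[0,0,0]],[91,[0.06,0,0.01],[0,0,0]],[91,[0.06,0,0.01],[0,0,0]],[91,[0.06,0,0.01],[0,0,0]],[91,[0.06,0,0.01],[0,0,0]],[91,[0.06,0,0.01],[0,0,0]],[91,[0.06,0,0.01],[0,0,0]],[91,[0.05,0,0.01],[0,0,0]],[91,[0.04,0,0],[0,0,0]],[91,[0.04,0,0],[0,0,0]],[91,[0.04,0,0],[0,0,0]],[91,[0.04,0,0],[0,0,0]],[91,[0.04,0,0],[0,0,0]],[91,[0.04,0,0],[0,0,0]],[91,[0.04,0,0],[0,0,0]],[91,[0.04,0,0],[0,0,0]],[91,[0,0,0],[0,0,0]],[91,[0,0,0],[0,0,0]]]}}

```text
time_s: 9.83
ee_pos: [595.5, 25.9, 21.2]
ee_rot: [180.0, -0.0, -0.1]
force: [-0.8, 1.0, -0.3]
gripper_width: 90.6
gripper_force: 0.0
```

```bash
python3 look.py both5 26
```

```text
9.8333 [595.5  25.9  21.2] [-0.8  1.  -0.3]
top [354 184   5  11  55] [356. 189.] [635.  -75.6]
side [213 187  61  36 756] [241.7 206.7] [748.6  69.8]
side [253 245  12  10  64] [258.6 249.9] [631.8 114.8]
side [372 315  14   9  43] [379.2 319. ] [368.4  55.8]
```

View pics/both5.png

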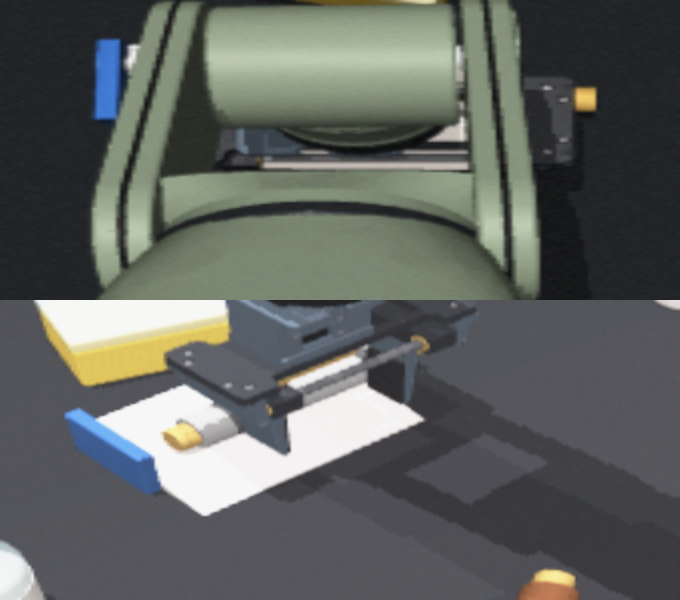

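The column has dropped into the V: the push force is gone and both ends are at x ≈ 633-635. I back off, rise, close the fingers and go to the free (-y) end.

{"name": "move_arm", "arguments": {"motion": [[91,[-0.2,0,0],[0,0,0]],[91,[-0.3,0,0.2],[0,0,0]],[91,[-0.4,0,0.4],[0,0,0]],[91,[0,0,0.8],[0,0,0]],[91,[0,0,0.8],[0,0,0]],[91,[0,0,0.8],[0,0,0]],[91,[0,0,0.8],[0,0,0]],[0,[0.2,-0.42,0],[0,0,0]],[0,[0.2,-0.42,0],[0,0,0]],[0,[0.2,-0.42,0],[0,0,0]],[0,[0.2,-0.42,0],[0,0,0]],[0,[0.2,-0.42,0],[0,0,0]],[0,[0.2,-0.42,0],[0,0,0]],[0,[0.2,-0.42,0],[0,0,0]],[0,[0.2,-0.42,0],[0,0,0]],[0,[0.2,-0.42,0],[0,0,0]],[0,[0.2,-0.42,0],[0,0,0]],[0,[0.2,-0.42,0],[0,0,0]],[0,[0.2,-0.42,0],[0,0,0]],[0,[0.1,-0.42,0],[0,0,0]]]}}

```text
time_s: 11.6
ee_pos: [636.3, -111.6, 116.2]
ee_rot: [180.0, -0.0, -0.1]
force: [0.2, -0.1, -0.2]
gripper_width: 7.1
gripper_force: 0.0
```

{"name": "move_arm", "arguments": {"motion": [[0,[0,0,-0.2],[0,0,0]],[0,[0,0,-0.45],[0,0,0]],[0,[0,0,-0.45],[0,0,0]],[0,[0,0,-0.45],[0,0,0]],[0,[0,0,-0.45],[0,0,0]],[0,[0,0,-0.45],[0,0,0]],[0,[0,0,-0.4],[0,0,0]],[0,[0,0,-0.3],[0,0,0]],[0,[0,0,-0.3],[0,0,0]],[0,[0,0,-0.2],[0,0,0]],[0,[0,0,0],[0,0,0]]]}}

```text
time_s: 12.52
ee_pos: [634.8, -110.5, 23.7]
ee_rot: [-180.0, 0.1, -0.1]
force: [-0.3, 0.4, -0.5]
gripper_width: -0.1
gripper_force: 0.0
```

```bash
python3 look.py both6 26
python3 - <<'E'
from h import *
a=grab_frame("top"); b=grab_frame("side"); w=grab_frame("wrist")
cv2.imwrite("pics/b6.png",np.vstack([np.hstack([cv2.resize(a[140:240,220:400],(400,260)),cv2.resize(b[160:310,200:430],(400,260))]),cv2.resize(w,(800,340))]))
E
```

```text
12.5167 [ 634.8 -110.5   23.7] [-0.3  0.4 -0.5]
top [256 183   7  12  78] [259.1 188.2] [636.9 114.2]
side [ 213  187   65   36 1024] [247.8 206.2] [741.3  59.5]
side [329 198   8  10  46] [333.  201.8] [633.2 -79.4]
side [253 246  12   9  57] [258.2 250.3] [631.4 116. ]
side [372 315  14   9  44] [379.3 319. ] [368.2  55.8]
```

View pics/b6.png

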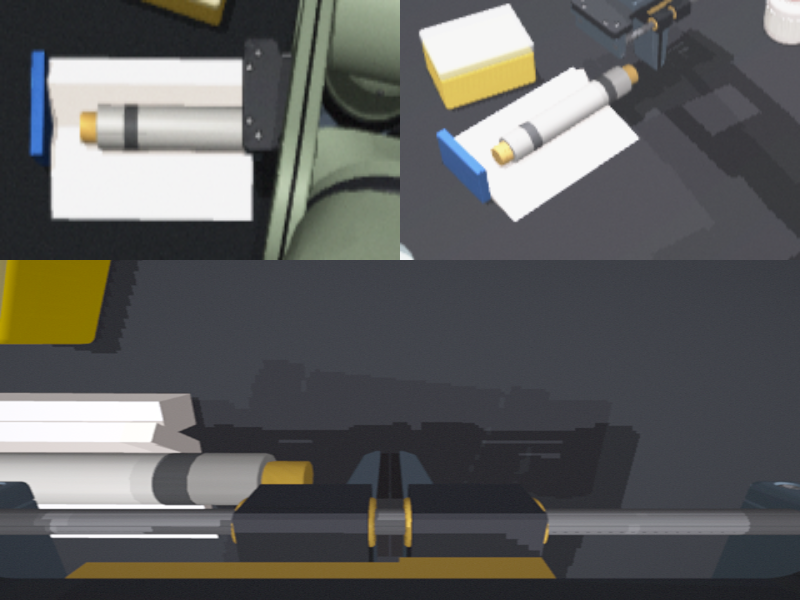

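The column lies seated in the V. Its +y brass end is about 27 mm short of the stop, and the closed fingers stand beyond its free end, level with it. I push slowly in +y.

{"name": "move_arm", "arguments": {"motion": [[0,[0,0.07,0],[0,0,0]],[0,[0,0.07,0],[0,0,0]],[0,[0,0.07,0],[0,0,0]],[0,[0,0.07,0],[0,0,0]],[0,[0,0.07,0],[0,0,0]],[0,[0,0.07,0],[0,0,0]],[0,[0,0.06,0],[0,0,0]],[0,[0,0.06,0],[0,0,0]],[0,[0,0.06,0],[0,0,0]],[0,[0,0.06,0],[0,0,0]],[0,[0,0.06,0],[0,0,0]],[0,[0,0.06,0],[0,0,0]],[0,[0,0.06,0],[0,0,0]],[0,[0,0.06,0],[0,0,0]],[0,[0,0.06,0],[0,0,0]],[0,[0,0.06,0],[0,0,0]],[0,[0,0.06,0],[0,0,0]],[0,[0,0.06,0],[0,0,0]],[0,[0,0.06,0],[0,0,0]],[0,[0,0.06,0],[0,0,0]]]}}

```text
time_s: 14.43
ee_pos: [635.6, -79.0, 25.0]
ee_rot: [180.0, -0.0, -0.1]
force: [-0.3, -2.6, 0.2]
gripper_width: 0.5
gripper_force: 1.1
```

```bash
python3 look.py both7 26
```

```text
14.4333 [635.6 -79.   25. ] [-0.3 -2.6  0.2]
top [250 183   8  12  81] [253.7 188.3] [636.8 124.7]
side [ 213  187   65   36 1021] [247.9 206.2] [741.2  59.4]
side [324 200   9  11  48] [328.7 204.5] [633.4 -67.6]
side [248 249  12   9  54] [253.4 253.3] [631.7 127.2]
side [372 315  14   9  46] [379.4 318.9] [368.2  55.4]
```

{"name": "move_arm", "arguments": {"motion": [[0,[0,0.05,0],[0,0,0]],[0,[0,0.05,0],[0,0,0]],[0,[0,0.05,0],[0,0,0]],[0,[0,0.05,0],[0,0,0]],[0,[0,0.05,0],[0,0,0]],[0,[0,0.05,0],[0,0,0]],[0,[0,0.05,0],[0,0,0]],[0,[0,0.05,0],[0,0,0]],[0,[0,0.04,0],[0,0,0]],[0,[0,0.04,0],[0,0,0]],[0,[0,0.04,0],[0,0,0]],[0,[0,0.02,0],[0,0,0]]]}}

```text
time_s: 15.53
ee_pos: [635.5, -65.5, 25.0]
ee_rot: [180.0, -0.0, -0.1]
force: [0.8, -2.7, -0.3]
gripper_width: 0.9
gripper_force: 1.2
```

{"name": "move_arm", "arguments": {"motion": [[0,[0,0.02,0],[0,0,0]],[0,[0,0.02,0],[0,0,0]],[0,[0,0.02,0],[0,0,0]]]}}

```text
time_s: 15.78
ee_pos: [635.5, -64.1, 25.0]
ee_rot: [180.0, -0.0, -0.1]
force: [0.0, -2.3, 0.4]
gripper_width: 0.3
gripper_force: 1.2
```

{"name": "move_arm", "arguments": {"motion": [[0,[0,0.02,0],[0,0,0]],[0,[0,0.02,0],[0,0,0]],[0,[0,0.02,0],[0,0,0]]]}}

```text
time_s: 16.03
ee_pos: [635.5, -62.6, 25.0]
ee_rot: [180.0, -0.0, -0.1]
force: [0.4, -2.4, 0.4]
gripper_width: 0.6
gripper_force: 1.2
```

{"name": "move_arm", "arguments": {"motion": [[0,[0,0.02,0],[0,0,0]],[0,[0,0.01,0],[0,0,0]],[0,[0,0,0],[0,0,0]]]}}

```text
time_s: 16.28
ee_pos: [635.5, -61.7, 25.0]
ee_rot: [180.0, -0.0, -0.1]
force: [-0.0, -1.7, -0.2]
gripper_width: 0.7
gripper_force: 1.1
```

```bash
python3 look.py both8 26
```

```text
16.2833 [635.5 -61.7  25. ] [-0.  -1.7 -0.2]
top [241 183   8  12  77] [244.7 188.2] [637.  142.5]
side [ 213  187   65   36 1026] [247.9 206.2] [741.3  59.4]
side [318 204   9  10  48] [322.5 208.2] [634.  -50.8]
side [372 315  14   9  44] [379.3 318.9] [368.4  55.6]
```

{"name": "move_arm", "arguments": {"motion": [[0,[0,0.02,0],[0,0,0]],[0,[0,0.02,0],[0,0,0]]]}}

```text
time_s: 16.55
ee_pos: [635.5, -61.2, 25.0]
ee_rot: [179.9, -0.0, -0.1]
force: [0.1, -4.8, 0.5]
gripper_width: 0.4
gripper_force: 2.4
```

{"name": "move_arm", "arguments": {"motion": [[0,[0,0.02,0],[0,0,0]],[0,[0,0.02,0],[0,0,0]]]}}

```text
time_s: 16.72
ee_pos: [635.5, -61.2, 25.0]
ee_rot: [179.9, -0.0, -0.1]
force: [0.2, -8.0, -0.6]
gripper_width: 0.6
gripper_force: 4.0
```

{"name": "move_arm", "arguments": {"motion": [[0,[0,0.02,0],[0,0,0]],[0,[0,0.02,0],[0,0,0]]]}}

```text
time_s: 16.88
ee_pos: [635.6, -61.1, 25.0]
ee_rot: [179.8, -0.0, -0.1]
force: [0.5, -10.3, -0.1]
gripper_width: 0.5
gripper_force: 5.4
```

The force has risen to 10 N while the tool stays still, so the column is against the stop. I back off gently and look.

{"name": "move_arm", "arguments": {"motion": [[0,[0,-0.02,0],[0,0,0]],[0,[0,-0.03,0],[0,0,0]],[0,[0,-0.04,0],[0,0,0]],[0,[0,-0.06,0],[0,0,0]],[0,[0,-0.1,0],[0,0,0]],[0,[0,-0.3,0],[0,0,0]],[0,[0,-0.5,0],[0,0,0]],[0,[0,-0.5,0.2],[0,0,0]],[0,[0,-0.3,0.6],[0,0,0]],[0,[-0.4,-0.2,0.8],[0,0,0]],[0,[-0.6,-0.2,0.8],[0,0,0]],[0,[-0.6,-0.2,0.8],[0,0,0]],[0,[-0.6,-0.2,0.8],[0,0,0]],[0,[-0.6,-0.2,0.5],[0,0,0]],[0,[-0.6,-0.2,0],[0,0,0]],[0,[-0.3,0,0],[0,0,0]],[0,[0,0,0],[0,0,0]],[0,[0,0,0],[0,0,0]]]}}

```text
time_s: 18.38
ee_pos: [542.9, -135.4, 137.4]
ee_rot: [-180.0, -0.0, -0.2]
force: [-0.3, -0.1, 1.0]
gripper_width: 0.5
gripper_force: 0.0
```

```bash
python3 look.py both9 26
python3 - <<'E'
from h import *
a=grab_frame("top"); b=grab_frame("side")
cv2.imwrite("pics/b9.png",np.vstack([cv2.resize(a[150:230,220:380],(800,400),interpolation=2),np.hstack([cv2.resize(a,(267,200)),cv2.resize(b[180:310,205:378],(266,200)),cv2.resize(b,(267,200))])]))
E
```

```text
18.3833 [ 542.9 -135.4  137.4] [-0.3 -0.1  1. ]
top [241 183   8  12  74] [244.3 188.1] [637.1 143.1]
top [337 184   7  11  77] [340. 189.] [635.1 -44.3]
side [ 213  187   65   36 1025] [248.  206.1] [741.4  59.1]
side [318 204   9  10  35] [322.7 208.7] [632.5 -50.1]
side [247 253   6   7  21] [250.  255.9] [630.8 136. ]
side [372 315  14   9  60] [379.3 318.6] [368.8  55.2]
```

View pics/b9.png

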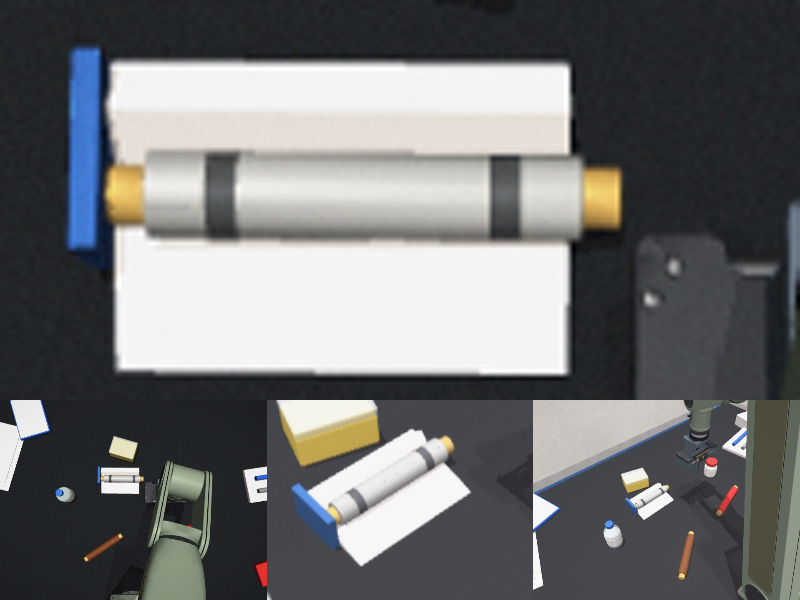

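The column lies in the V with its +y brass end at the stop: the crop shows the end at (107,194) against the plate. The bystanders stand as they were, and the arm is clear, so I hand the job in.

```bash
python3 -c "
from workcell import *
print(job_done())"
```

```text
the job is handed in; nothing more can be done
None
```

The steel column was rolled gently over the lip into the V and slid along it until it touched the blue stop plate (confirmed by a 10 N force rise and the final pictures); nothing else was disturbed, and the job was handed in at about 18.5 s.

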